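Fit the fruit sizing plate on its twin pins and latch it

TASK

Fit the loose aluminium sizing plate on the sizing station: hang it on both locating pins and let it down until it lies fully flush on the station, then swing the latch all the way round over the plate's edge to lock it. The pins are not exactly where they are supposed to be, so find them by feel with a light touch, never ramming or dropping the plate onto the station, and leave everything else on the bench where it is.

Things in the scene. Friction and masses are not known exactly. Their poses are not given: they have to be found in the camera images.
- plate: the loose sizing plate, aluminium, about 0.4 kg, 110 mm (its x) by 290 mm (its y) by 6 mm thick, flat on the bench at the start; origin at the centre of its underside. Round through-holes on x = 0: two locating holes, 12.2 mm diameter, at y = +112 and -112 mm, and two fruit openings, 56 mm diameter, at y = +46 and -46 mm. Either way round (half a turn) fits
- handle (a point): on the plate's black upright handle fin, mid-thickness and mid-length, 38 mm above the plate's underside. The fin is 14 mm thick (plate's y) and 36 mm long (plate's x) and stands in the plate's middle from its top face up to 52 mm above its underside
- station: the fixed sizing station, a grey frame 130 mm (its x) by 310 mm (its y), its deck 85 mm above the bench; origin at the centre of its underside. The plate goes on top with its long side along the station's y. A small bracket with the latch stands out 30 mm in front (-x)
- deck (a point): centre of the station's deck surface (top), with the station's axes. When the plate is fully down its origin lies here, shifted along the station's y by the pins' unknown offset e (see pin_left); at the pins' tips it is 22 mm higher
- pin_left (a point): nominal place of the +y pin, on the deck surface, 112 mm from the deck's centre. The real steel pin stands e away along the station's y (e unmeasured, anywhere from -11 to +11 mm, new each time). Pin: 10 mm diameter, its blunt flat top 22 mm above the deck with only a slight bevel (under 1 mm) round the rim. The pins do not shift under a light touch (they hold 150 N)
- pin_right (a point): nominal place of the other, equal pin, at y = -112 mm. Both pins sit on one clamped carrier, so it is shifted by the same e in the same direction; across (station's x) both are true
- latch_pivot (a point): the vertical axis of the swivel latch, 80 mm in front (station -x) of the deck centre, at the height of the middle of the latch arm (12.5 mm above the deck)
- latch_post (a point): top of the latch's upright black push post, 12 mm diameter, 26 mm high above the arm, 36 mm from the pivot; it stands from 15.5 to 41.5 mm above the deck. The latch is a steel arm 14 mm wide and 6 mm thick, reaching 47 mm from the pivot
- latch (a joint): angle of the swivel latch, rad: 0 = open, the arm pointing to the station's -y alongside the plate's place; 1.57 = shut against its stop, the arm pointing to the station's +x over the middle of the plate's long edge, 3.5 mm above the plate. Turning it anticlockwise seen from above shuts it. It stays where it is left and turns with about 2 N at the post
- tape: bystander: cardboard tape core, 80 mm diameter, 30 mm high, lying flat; origin at the centre of its underside
- cup: bystander: white cup, 72 mm wide, 85 mm high; origin at the centre of its underside
- punnet: bystander: small closed cardboard box, 60 by 90 by 35 mm; origin at the centre of its underside
- spray: bystander: white bottle, 60 mm diameter, 150 mm high; origin at the centre of its underside
- labels: bystander: roll of paper labels, 70 mm diameter, 30 mm high; origin at the centre of its underside
- scraper: bystander: spatula, 150 mm long, lying on the bench; origin on its underside
- jar: bystander: amber jar, 64 mm diameter, 90 mm high; origin at the centre of its underside

How it is judged:
On the way:
1. the plate is down on both pins, flush on the deck, with the latch still open (z of plate in the frame of deck between -0.002 and 0.0025 m and angle between plate's own z axis and vertical below 0.02 rad and horizontal distance between plate and deck below 0.018 m and angle between the y axis of plate and the y axis of station, either way round below 0.06 rad and value of joint latch below 0.6 rad), for 0.2 s.
At the end, for the whole second after the job is handed in: The plate lies flush on the station's deck (underside within 2.5 mm of it, tilted less than 0.02 rad) with a pin in each locating hole (centre within 18 mm of the deck centre, long side within 0.06 rad of the station's y), at rest and released, and the latch is turned to at least 1.4 rad (z of plate in the frame of deck between -0.002 and 0.0025 m and angle between plate's own z axis and vertical below 0.02 rad and horizontal distance between plate and deck below 0.018 m and angle between the y axis of plate and the y axis of station, either way round below 0.06 rad and value of joint latch above 1.4 rad and linear speed of plate below 0.02 m/s and contact force between plate and the fingers below 0.1 N); the robot touches nothing.
It fails at once if the plate is rammed or dropped on the station: more than 30 N between them (contact force between plate and station above 30 N).
It fails at once if a bystander is moved by more than 30 mm (distance of any of tape, cup, punnet, spray, labels, scraper, jar from where it was at the start of the episode above 0.03 m).
It also fails if it takes over 72 s, if anything falls off the work surface, if the arm or the gripper's body presses on something with over 40 N, if the wrist force passes 120 N, or if a joint passes its speed limit or range.

ROBOT

A 7-joint arm with a two-finger parallel gripper is mounted at the origin on the work surface. World frame = base frame: x ahead of the robot, y to its left, z up, the work surface at z = 0. Lengths are in m, angles in rad, forces in N, time in s.
With the tool pointing down it reaches from about 0.375 to 0.925 m from the base axis. Payload 3.1 kg.
Tool frame: the origin (TCP) lies at the very end of the fingers, on their centre line; the grasp point (between the pads) lies 19 mm behind it; z points along the fingers, y is the line along which they close (so a half turn about z gives the same grasp; the last joint's range is limited). The gripper opens to 85 mm and grips with 20 to 120 N. Pads are 22 mm wide; open, the fingers measure 114 mm over their backs; the gripper's body (76 mm by 85 mm) begins 54 mm behind the grasp point. The pads swing forward as they close: fully open they stand 13 mm farther back than shut.
Start: joints at [1.004, 0.383, 0.044, 1.598, -0.018, 1.161, -0.05], TCP at [0.294, -0.58, 0.231] pointing down, gripper open.
Joint ranges: [-2.61, 2.61], [-0.41, 2.15], [-1.48, 1.57], [0, 2.5], [-1.57, 4.71], [0.05, 1.97], [-2.85, 2.85]. Speed limits (rad/s): [2.79, 2.79, 3.14, 3.14, 3.14, 3.14, 3.14].

INTERFACE

Orientations are given as [roll, pitch, yaw] about the fixed x, y, z axes, in that order (R = Rz(yaw) Ry(pitch) Rx(roll)).
In Python, from workcell import bot gives the robot as it stands.
- The arm moves only by the shell command python3 -m inch 'ROWS'. ROWS is text: rows parted by semicolons, each of 7 numbers parted by spaces: the turn, a rotation vector about the tool's x, y, z in degrees, then the shift along the tool's x, y, z in mm, then the opening in per cent of the stroke, from 0 (shut) to 100 (fully open). A call has 1 to 20 rows; each row shifts and turns the commanded pose from where the row before left it, along the tool's axes as they then stand; what a row does not reach is not made up. A row lasts 1/10 s, in which the tool goes at most 50 mm and 8.59 degrees, less where a joint would pass 70% of its speed; a pose out of reach is approached as far as the arm can. A call with a gripper value outside its range is refused whole. The fingers move at their own pace and stop on an object; the grip force is fixed at half the most. Time passes only in rows, so rows that do not move let the fingers close. It gives the time, the measured TCP pose, the force, the opening and the grip force at its end, in the units of the state.
- bot.get_obs(): the state, without advancing time (a new reading comes with each control period).
- bot.get_image(name): name is "scene" or "side" or "wrist"; returns (picture, depth): 384x512x3 uint8, red, green, blue; 384x512 float32, m along the optical axis (not along the pixel's ray), 0 where there is no reading.
- bot.camera_model(name): a dict with "camera_matrix" (3x3 intrinsics, pixels), "origin" and "attitude" of the camera in the world; the wrist camera has in their place "mount" (4x4, takes a point from camera to tool coordinates, whose origin is the TCP and whose axes are the flange's). Camera axes: x right, y down, z forward; pixel columns grow to the right and rows downward; lengths in m; the calibration is good to about 2 mm. A picture is of the moment at which its call begins: read the wrist's pose just before it. camera_model takes no time and is no camera call.
- bot.finish_job(): hands the job in; it is judged then, once.
The state is a dict: "time": time; "qpos": joint angles; "qvel": joint speeds; "tau": joint torques, N m; "eef_pos": TCP position; "tcp_rot": TCP orientation; "contact_force": force on the tool from outside, world axes, zero at the start; "ft_torque": the same for the moment, N m; "grip_width": finger opening in m; "finger_force": force on a finger pad.
Only numpy, scipy, OpenCV 4.12 (cv2) and the standard library are available. Lean on these libraries where they do the work, as an engineer would, in place of code of your own. Each camera call takes 0.05 s, during which the arm holds its last target. There are 200 camera calls.

## Working session

There is one attempt and no reset: what is moved stays moved. The work goes in short steps, Python scripts to look and compute and a shell command to move; the robot and the scene stay as the last step left them, time stands still between calls to the robot, and variables do not carry over. Pictures are saved under pics/ and viewed, at most 10 in all, crops included, and the job is handed in when it is done.

```bash
ls; mkdir -p pics
cat > h.py <<'E'
import numpy as np,cv2
from scipy.spatial.transform import Rotation as R
from workcell import bot
def cam(name):
    m=bot.camera_model(name); K=np.array(m["camera_matrix"])
    if name=="wrist":
        o=bot.get_obs(); T=np.eye(4); T[:3,:3]=R.from_euler('xyz',o["tcp_rot"]).as_matrix(); T[:3,3]=o["eef_pos"]
        return K,T@np.array(m["mount"])
    T=np.eye(4); a=np.array(m["attitude"]); T[:3,:3]=a if a.shape==(3,3) else R.from_euler('xyz',a).as_matrix(); T[:3,3]=m["origin"]; return K,T
def grab(name,f=None):
    K,T=cam(name); im,d=bot.get_image(name)
    if f: cv2.imwrite(f,cv2.cvtColor(im,cv2.COLOR_RGB2BGR))
    return im,d,K,T
def cloud(d,K,T):
    v,u=np.mgrid[:d.shape[0],:d.shape[1]]
    P=np.stack([(u-K[0,2])/K[0,0]*d,(v-K[1,2])/K[1,1]*d,d],-1)
    return P@T[:3,:3].T+T[:3,3]
def ray(u,v,z,K,T):
    r=T[:3,:3]@np.linalg.solve(K,[u,v,1.]); return T[:3,3]+r*(z-T[2,3])/r[2]
E
python3 - <<'E'
from h import *
o=bot.get_obs();print(o)
print(bot.camera_model("scene"),bot.camera_model("side"),bot.camera_model("wrist"))
a=grab("scene","pics/scene.png");b=grab("side","pics/side.png")
np.savez("/tmp/s.npz",ai=a[0],ad=a[1],bi=b[0],bd=b[1])
E
```

```text
pics
{'time': 0.0, 'qpos': array([ 1.00419164,  0.38387231,  0.04382482,  1.59962157, -0.01790498,
        1.16120241, -0.04991006]), 'qvel': array([ 6.59290742e-04,  1.24669368e-03, -1.61246144e-03, -8.08575790e-04,
        6.79239778e-05,  1.27088888e-03, -9.39839145e-04]), 'tau': array([ 5.95313895e-05, -4.33461642e+01,  1.02437072e+00, -2.49514103e+01,
        1.05904465e-02,  1.13820771e-02,  7.77094868e-06]), 'eef_pos': array([ 0.29324399, -0.57900525,  0.22984087]), 'tcp_rot': array([-3.13888495e+00,  1.39348060e-04,  4.68880280e-01]), 'contact_force': array([-0.16285048,  0.28099446,  0.34748642]), 'ft_torque': array([0.03020414, 0.04995092, 0.01072694]), 'finger_force': 0.0, 'grip_width': 0.08544428861491542}
{'camera_matrix': array([[398.5697952 ,   0.        , 255.18281127],
       [  0.        , 398.5697952 , 191.38023028],
       [  0.        ,   0.        ,   1.        ]]), 'origin': array([1.3546146 , 0.18487252, 0.82526173]), 'attitude': array([-2.28547537, -0.01859185,  1.7947336 ])} {'camera_matrix': array([[423.56945802,   0.        , 261.52697729],
       [  0.        , 423.56945802, 189.92535414],
       [  0.        ,   0.        ,   1.        ]]), 'origin': array([-0.02597429,  0.9720429 ,  0.78868201]), 'attitude': array([-2.12020706,  0.00482799, -2.60363184])} {'camera_matrix': array([[273.8844583 ,   0.        , 255.04274794],
       [  0.        , 273.8844583 , 186.22789686],
       [  0.        ,   0.        ,   1.        ]]), 'mount': array([[-9.63202670e-04, -9.65532103e-01, -2.60282211e-01,
         6.57550112e-02],
       [ 9.99999191e-01, -1.14618426e-03,  5.51231700e-04,
        -3.20339497e-04],
       [-8.30563275e-04, -2.60281470e-01,  9.65532426e-01,
        -1.43315534e-01],
       [ 0.00000000e+00,  0.00000000e+00,  0.00000000e+00,
         1.00000000e+00]])}
```

View pics/scene.png

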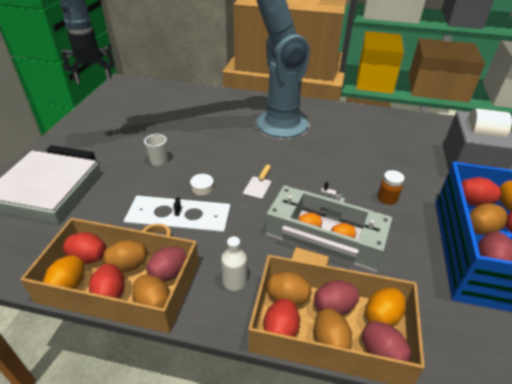

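View pics/side.png

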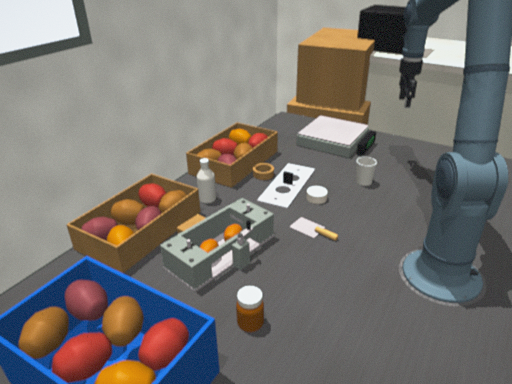

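The scene picture shows the plate at about (178,213) with its black fin at (178,205). The station is at about (328,222), with the latch bracket facing the robot at (330,190). The side view agrees: plate at (287,185), station at (218,240), latch near (243,240).

Run:
```python
from h import *
s=np.load("/tmp/s.npz")
for n,i,d in(("scene",s['ai'],s['ad']),("side",s['bi'],s['bd'])):
    K,T=cam(n);P=cloud(d,K,T);ok=d>0
    hsv=cv2.cvtColor(i,cv2.COLOR_RGB2HSV)
    print(n)
    # plate: bright, low z
    box={"scene":(115,185,240,240),"side":(250,155,325,215)}[n]
    m=np.zeros(d.shape,bool);m[box[1]:box[3],box[0]:box[2]]=1
    pl=m&(i.min(2)>150)
    nn,l,st,c=cv2.connectedComponentsWithStats(pl.astype(np.uint8))
    k=1+st[1:,4].argmax();pl=l==k
    cs,_=cv2.findContours(pl.astype(np.uint8),cv2.RETR_EXTERNAL,cv2.CHAIN_APPROX_NONE)
    pts=np.array([ray(u,v,.006,K,T)[:2] for u,v in cs[0][:,0]],np.float32)
    r=cv2.minAreaRect(pts*1000);print("plate rect",r, "z",np.median(P[pl&ok][:,2]))
    fin=m&(i.max(2)<60)&(P[...,2]>.02)
    print("fin",P[fin].mean(0),P[fin].max(0),fin.sum())
    # station deck
    reg={"scene":(255,180,400,270),"side":(155,190,285,300)}[n]
    m=np.zeros(d.shape,bool);m[reg[1]:reg[3],reg[0]:reg[2]]=1
    zz=P[...,2]
    print(np.histogram(zz[m&ok],bins=np.arange(0,.16,.01)))
    dk=m&ok&(abs(zz-.085)<.008)
    nn,l,st,c=cv2.connectedComponentsWithStats(dk.astype(np.uint8));k=1+st[1:,4].argmax();dk=l==k
    print("deck rect",cv2.minAreaRect((P[dk][:,:2]*1000).astype(np.float32)),np.median(P[dk][:,2]))
    hi=m&ok&(zz>.1)
    nn,l,st,c=cv2.connectedComponentsWithStats(hi.astype(np.uint8))
    for q in range(1,nn): print("hi",c[q],st[q,4],P[l==q].mean(0),P[l==q][:,2].max(), P[l==q].min(0),P[l==q].max(0))
for n,k in(("ai","scene"),("bi","side")):
    c=s[n][175:275,250:405] if k=="scene" else s[n][190:300,150:285]
    cv2.imwrite(f"pics/c_{k}.png",cv2.resize(c[...,::-1],None,fx=5,fy=5,interpolation=2))
```

```text
scene
plate rect ((576.9035034179688, -210.668701171875), (118.38750457763672, 294.8717346191406), 6.498227596282959) z 0.006113762639536169
fin [ 0.58695648 -0.20490825  0.04212291] [ 0.59635374 -0.20014007  0.05532088] 63
(array([3305,  426,  396,  623,  339,  861, 1115,  729, 2486,  186,   81,
         12,   17,    0,    0]), array([0.  , 0.01, 0.02, 0.03, 0.04, 0.05, 0.06, 0.07, 0.08, 0.09, 0.1 ,
       0.11, 0.12, 0.13, 0.14, 0.15]))
deck rect ((557.34814453125, 223.4656524658203), (309.6027526855469, 150.1301727294922), 78.95145416259766) 0.08486769060594146
hi [329.71604938 188.75308642] 81 [0.48622753 0.21298136 0.10958794] 0.1281226640132065 [0.47731435 0.19271054 0.10003353] [0.49480904 0.24254137 0.12812266]
hi [322. 188.] 1 [0.47842687 0.19185162 0.10152742] 0.10152741660519804 [0.47842687 0.19185162 0.10152742] [0.47842687 0.19185162 0.10152742]
hi [289.4 197.4] 15 [0.54486129 0.10941971 0.10586612] 0.1092071954833761 [0.54062817 0.10517229 0.10054948] [0.54900972 0.1139781  0.1092072 ]
hi [371.76923077 222.23076923] 13 [0.58695333 0.32889777 0.10499184] 0.10898153309123
[... 580 characters left out ...]
9, 163.74244689941406), 79.27576446533203) 0.08652165873264822
hi [248.         205.30769231] 13 [0.53843056 0.10952097 0.10569704] 0.10956480560484894 [0.53345603 0.10101673 0.10169249] [0.54378602 0.11356023 0.10956481]
hi [245.4587156  228.81651376] 109 [0.47998504 0.214052   0.1099225 ] 0.13004959959459383 [0.47298796 0.18747602 0.10018846] [0.48943479 0.2423146  0.1300496 ]
hi [188.33333333 241.13333333] 15 [0.58148826 0.32909    0.10595973] 0.11380652193175034 [0.57869733 0.32341358 0.10038241] [0.58600065 0.33554534 0.11380652]
hi [162.11290323 295.87096774] 124 [0.46725421 0.54459513 0.15849697] 0.16392025088521822 [0.43341337 0.5377789  0.1407356 ] [0.49138389 0.54894925 0.16392025]
```

View pics/c_scene.png

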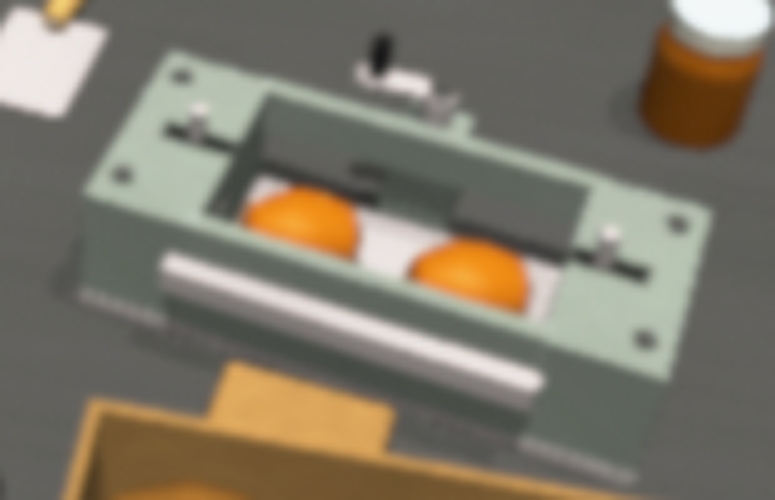

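Both views put the pins at about (0.541,0.110) and (0.585,0.329). They are 224 mm apart, as specified, so the station yaw is about -11°. The plate is near (0.577,-0.212) at yaw +6.45°. Next I hover over the plate.

```bash
cat >> h.py <<'E'
def plan(x,y,z,yaw_deg):
    "tool-z turn (deg, to do first) and then the shift in mm along the turned tool axes"
    o=bot.get_obs(); Rm=R.from_euler('xyz',o["tcp_rot"])
    G=R.from_euler('xyz',[np.pi,0,np.radians(yaw_deg)])
    rv=np.degrees((Rm.inv()*G).as_rotvec())
    sh=G.as_matrix().T@(np.array([x,y,z])-o["eef_pos"])*1000
    print("turn",rv.round(2),"then shift",sh.round(1),"F",np.round(o["contact_force"],1))
E
python3 -c "
from h import *
plan(.577,-.212,.2,6.4)"
```

```text
turn [-0.13  0.03 20.46] then shift [ 322.9 -333.2   30. ] F [ 0.1 -0.3  0.4]
```

```bash
python3 -m inch '0 0 7 0 0 0 100;0 0 7 0 0 0 100;0 0 6.4 0 0 0 100;0 0 0 32 -33 3 100;0 0 0 32 -33 3 100;0 0 0 32 -33 3 100;0 0 0 32 -33 3 100;0 0 0 32 -33 3 100;0 0 0 32 -33 3 100;0 0 0 32 -33 3 100;0 0 0 32 -33 3 100;0 0 0 32 -33 3 100;0 0 0 33 -34 3 100;0 0 0 0 0 0 100;0 0 0 0 0 0 100'
cat > plate.py <<'E'
from h import *
import sys
i,d,K,T=grab("wrist",sys.argv[1]);P=cloud(d,K,T)
pl=((i.min(2)>140)&(P[...,2]<.02)&(d>0)).astype(np.uint8)
nn,l,st,c=cv2.connectedComponentsWithStats(pl);k=1+st[1:,4].argmax();pl=(l==k).astype(np.uint8)
cs,h=cv2.findContours(pl,cv2.RETR_CCOMP,cv2.CHAIN_APPROX_NONE)
for c,hh in zip(cs,h[0]):
    if len(c)<12: continue
    pts=np.array([ray(u,v,.006,K,T)[:2] for u,v in c[:,0]],np.float32)*1000
    print("outer" if hh[3]<0 else "hole",cv2.minAreaRect(pts),c[:,0].min(0),c[:,0].max(0))
print("z",np.median(P[pl>0][:,2]))
o=bot.get_obs();print(o["eef_pos"],o["tcp_rot"],o["time"])
E
python3 plate.py pics/w1.png
```

```text
time: 1.6
eef_pos: [0.5759, -0.2122, 0.2004]
tcp_rot: [-3.14, 0.001, 0.118]
contact_force: [-0.6, -1.0, -0.5]
grip_width: 0.0853
finger_force: 0.0
outer ((575.3399658203125, -209.86756896972656), (111.25821685791016, 291.8199157714844), 6.3259196281433105) [133 121] [375 209]
hole ((588.1494750976562, -321.3440856933594), (13.116791725158691, 12.010573387145996), 53.73799133300781) [338 161] [348 172]
hole ((562.8885498046875, -98.21501922607422), (11.982799530029297, 12.165494918823242), 49.53548812866211) [159 161] [169 171]
hole ((568.72998046875, -209.4160614013672), (50.21091842651367, 21.4731388092041), 7.017671585083008) [244 152] [261 191]
hole ((580.6071166992188, -255.78472900390625), (56.012603759765625, 56.33430862426758), 62.548038482666016) [268 144] [313 188]
hole ((570.3533325195312, -163.87698364257812), (55.98933410644531, 56.489952087402344), 6.69646692276001) [194 144] [239 188]
z 0.00666820771938717
[ 0.57489742 -0.21477022  0.20055763] [3.14151173e+00 1.69547923e-03 1.13846356e-01] 1.65
```

View pics/w1.png

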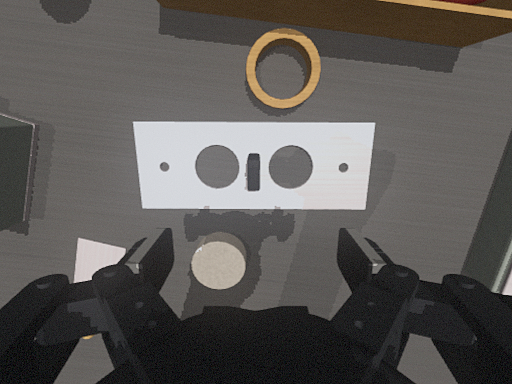

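The wrist view shows the plate with its fin at (253,172), locating holes at (164,166) and (343,166), and the openings where they should be. From the holes, the plate centre is (0.5755,-0.2098) at yaw 6.46°. The hole spacing is 224.5 mm, which matches. Now I descend to the fin.

```bash
python3 -m inch '0 0 0 0 0 0 100;0 0 0 0 0 0 100'; python3 -c "
from h import *
print(bot.get_obs()['time']);plan(.5755,-.2098,.019,6.46);grab('wrist');plan(.5755,-.2098,.019,6.46);grab('wrist');plan(.5755,-.2098,.019,6.46)"; python3 plate.py pics/w2.png
```

```text
time: 1.85
eef_pos: [0.5742, -0.2172, 0.2012]
tcp_rot: [3.141, 0.001, 0.109]
contact_force: [-1.0, 0.2, 0.6]
grip_width: 0.0852
finger_force: 0.0
1.85
turn [ 0.04  0.04 -0.21] then shift [  2.1  -7.2 182.2] F [-1.   0.2  0.6]
turn [ 0.04  0.02 -0.19] then shift [  1.9  -6.9 182.3] F [0.2 0.2 0.1]
turn [ 0.03  0.01 -0.16] then shift [  1.7  -6.6 182.4] F [ 0.2 -0.1  0.7]
outer ((575.4363403320312, -209.87852478027344), (110.63375854492188, 291.9161682128906), 6.2404069900512695) [129 120] [370 207]
hole ((563.0186767578125, -98.4339828491211), (12.025361061096191, 11.24185848236084), 48.251121520996094) [156 161] [165 171]
hole ((587.6908569335938, -321.39312744140625), (12.116125106811523, 12.104148864746094), 53.8768196105957) [334 160] [344 170]
hole ((568.3318481445312, -210.05726623535156), (50.203155517578125, 19.110950469970703), 6.348212718963623) [242 151] [257 190]
hole ((580.558837890625, -255.90054321289062), (55.497501373291016, 56.38747024536133), 51.67574691772461) [264 143] [309 187]
hole ((570.5326538085938, -164.18756103515625), (56.13500213623047, 55.73560333251953), 50.51692581176758) [191 143] [236 187]
z 0.006705322283745596
[ 0.5748018  -0.21617295  0.20141432] [ 3.14123407e+00 -1.98227607e-06  1.10510929e-01] 2.0
```

```bash
python3 -m inch '0 0 0 0 -2 30 100;0 0 0 1 -2 30 100;0 0 0 1 -2 30 100;0 0 0 0 0 30 100;0 0 0 0 0 15 100;0 0 0 0 0 0 100;0 0 0 0 0 0 100;0 0 0 0 0 0 100;0 0 0 0 0 0 100'; python3 -c "
from h import *
plan(.5754,-.2098,.019,6.46)"
```

```text
time: 2.9
eef_pos: [0.5783, -0.2092, 0.0683]
tcp_rot: [3.14, -0.003, 0.113]
contact_force: [1.3, 0.0, -0.5]
grip_width: 0.0851
finger_force: 0.0
turn [ 0.09 -0.19 -0.01] then shift [-2.9  0.3 49.3] F [ 1.3  0.  -0.5]
```

```bash
python3 -m inch '0 0 0 0 0 12 100;0 0 0 0 0 12 100;0 0 0 0 0 10 100;0 0 0 0 0 8 100;0 0 0 0 0 5 100;0 0 0 0 0 0 100;0 0 0 0 0 0 100;0 0 0 0 0 0 100;0 0 0 0 0 0 100'; python3 -c "
from h import *
plan(.5754,-.2098,.019,6.46)"
```

```text
time: 3.8
eef_pos: [0.5773, -0.2088, 0.0199]
tcp_rot: [3.141, -0.001, 0.113]
contact_force: [-0.1, -0.5, -0.2]
grip_width: 0.0854
finger_force: 0.0
turn [ 0.03 -0.07  0.  ] then shift [-2.   0.7  0.9] F [-0.1 -0.5 -0.2]
```

```bash
python3 -m inch '0 0 0 -2 0 1 60;0 0 0 0 0 0 30;0 0 0 0 0 0 0;0 0 0 0 0 0 0;0 0 0 0 0 0 0;0 0 0 0 0 0 0;0 0 0 0 0 0 0;0 0 0 0 0 0 0;0 0 0 0 0 0 0;0 0 0 0 0 0 0'
```

```text
time: 4.8
eef_pos: [0.5751, -0.2092, 0.0185]
tcp_rot: [3.141, -0.001, 0.113]
contact_force: [0.9, -0.3, 1.6]
grip_width: 0.0134
finger_force: 59.0
```

```bash
python3 -m inch '0 0 0 0 0 -5 0;0 0 0 0 0 -10 0;0 0 0 0 0 -20 0;0 0 0 0 0 -30 0;0 0 0 0 0 -35 0;0 0 0 0 0 -35 0;0 0 0 0 0 -30 0;0 0 0 0 0 -20 0;0 0 0 0 0 -10 0;0 0 0 0 0 -5 0;0 0 0 0 0 0 0;0 0 0 0 0 0 0'; python3 -c "
from h import *
plan(.435,.244,.22,-11.1)"
```

```text
time: 6.0
eef_pos: [0.5735, -0.2085, 0.2165]
tcp_rot: [-3.14, 0.003, 0.113]
contact_force: [-0.5, 0.1, -3.2]
grip_width: 0.0131
finger_force: 58.7
turn [-0.05  0.19 17.57] then shift [-223.1 -417.3   -3.5] F [-0.5  0.1 -3.2]
```

```bash
python3 -m inch '0 0 3 0 0 0 0;0 0 5 0 0 0 0;0 0 5 0 0 0 0;0 0 4.6 0 0 0 0;0 0 0 -6 -11 0 0;0 0 0 -12 -22 0 0;0 0 0 -18 -34 0 0;0 0 0 -20 -38 0 0;0 0 0 -20 -38 0 0;0 0 0 -20 -38 0 0;0 0 0 -20 -38 0 0;0 0 0 -20 -38 0 0;0 0 0 -20 -38 0 0;0 0 0 -20 -38 0 0;0 0 0 -20 -37 0 0;0 0 0 -15 -28 0 0;0 0 0 -8 -14 0 0;0 0 0 -4 -6 0 0;0 0 0 0 0 0 0;0 0 0 0 0 0 0'; python3 -m inch '0 0 0 0 0 0 0;0 0 0 0 0 0 0;0 0 0 0 0 0 0;0 0 0 0 0 0 0;0 0 0 0 0 0 0';python3 -c "
from h import *
a=grab('wrist','pics/w3.png');np.savez('/tmp/w3.npz',i=a[0],d=a[1],K=a[2],T=a[3])"
```

```text
time: 8.0
eef_pos: [0.4367, 0.2428, 0.2178]
tcp_rot: [3.14, 0.0, -0.195]
contact_force: [1.1, -1.2, -3.5]
grip_width: 0.013
finger_force: 58.7
time: 8.5
eef_pos: [0.4368, 0.2442, 0.2183]
tcp_rot: [-3.142, -0.0, -0.195]
contact_force: [0.3, -0.2, -3.8]
grip_width: 0.0128
finger_force: 58.7
```

View pics/w3.png

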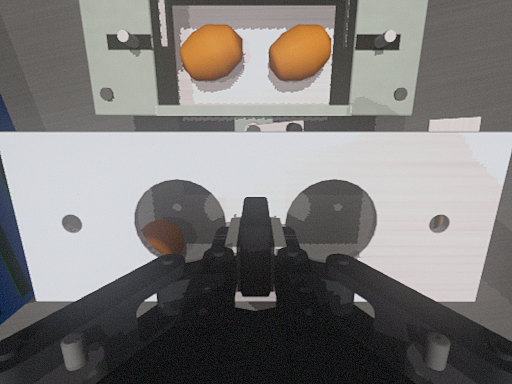

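The picture shows the pin tops at (123,36) and (390,36), the deck's near edge at row ~112, and the held plate's holes at (71,223) and (439,223). Next I measure the offsets.

```bash
cat > m.py <<'E'
from h import *
s=np.load('/tmp/w3.npz');i,d,K,T=s['i'],s['d'],s['K'],s['T'];P=cloud(d,K,T)
o=bot.get_obs();t=o['eef_pos'];print(t,o['tcp_rot'])
g=i.min(2)
def blob(u,v,r,m):
    w=np.zeros(g.shape,np.uint8);w[max(v-r,0):v+r,u-r:u+r]=1
    n,l,st,c=cv2.connectedComponentsWithStats((m&(w>0)).astype(np.uint8));k=1+st[1:,4].argmax();return c[k],st[k]
pin=[]
for u,v in((123,36),(390,36)):
    c,st=blob(u,v,13,(P[...,2]>.1)&(P[...,2]<.115)&(d>0)); c2,st2=blob(u,v,9,g>185)
    print("pin depth",c,st,"bright",c2,st2, P[int(c2[1]),int(c2[0])]); pin.append(ray(*c2,.107,K,T))
hol=[]
for u,v in((71,223),(439,223)):
    m=(i.min(2)<140)
    c,st=blob(u,v,16,m);z=np.median(P[v-25:v-15,u-3:u+3,2]);print("hole",c,st,z);hol.append(ray(*c,z,K,T))
pin=np.array(pin);hol=np.array(hol)
for n,a in(("pin",pin),("hole",hol)):
    e=a[0]-a[1];print(n,a.round(4).tolist(),"mid",a.mean(0).round(4),"dist",np.linalg.norm(e[:2]).round(4),"yaw",np.degrees(np.arctan2(-e[0],e[1])).round(2))
rz=abs(P[...,2]-.085)<.006
dk=rz&(d>0);dk[125:]=0
n,l,st,c=cv2.connectedComponentsWithStats(dk.astype(np.uint8));k=1+st[1:,4].argmax();q=P[l==k]
yaw=np.arctan2(-(pin[0]-pin[1])[0],(pin[0]-pin[1])[1]);ex=np.array([np.cos(yaw),np.sin(yaw)]);ey=np.array([-ex[1],ex[0]])
sy=q[:,:2]@ey;sx=q[:,:2]@ex
print("deck y range",np.percentile(sy,[.3,99.7]),"x",np.percentile(sx,[.3,99.7]),"pinmid",pin.mean(0)[:2]@ey,pin.mean(0)[:2]@ex,"medz",np.median(q[:,2]))
E
python3 m.py
```

```text
[0.43674468 0.24424393 0.21833116] [-3.14152416e+00 -6.74106093e-05 -1.94576442e-01]
pin depth [124.81927711  36.74096386] [118  30  15  15 166] bright [122.3877551   35.32653061] [117  30  11  12  98] [0.58385964 0.32810495 0.10865868]
pin depth [388.47305389  36.83233533] [381  30  16  15 167] bright [390.09  35.42] [385  30  11  12 100] [0.54055701 0.10885515 0.10798662]
hole [ 71.48288973 223.02661597] [ 62 215  20  17 263] 0.2063573270351878
hole [438.84732824 223.10687023] [429 215  20  17 262] 0.20653808901688922
pin [[0.5841, 0.3285, 0.107], [0.5404, 0.1083, 0.107]] mid [0.5622 0.2184 0.107 ] dist 0.2245 yaw -11.23
hole [[0.4591, 0.3539, 0.2064], [0.4157, 0.1345, 0.2065]] mid [0.4374 0.2442 0.2064] dist 0.2237 yaw -11.21
deck y range [0.17217981 0.4799944 ] x [0.44408391 0.54230288] pinmid 0.3237499626577774 0.5089230760050784 medz 0.08583629571529833
```

```bash
python3 -m inch '0 0 0 5 0 0 0;0 0 0 12 0 0 0;0 0 0 20 0 0 0;0 0 0 25 1 0 0;0 0 0 25 0 0 0;0 0 0 20 0 0 0;0 0 0 12 0 0 0;0 0 0 6 0 0 0;0 0 0 2.4 0 0 0;0 0 0 0 0 0 0;0 0 0 0 0 5 0;0 0 0 0 0 10 0;0 0 0 0 0 15 0;0 0 0 0 0 15 0;0 0 0 0 0 13 0;0 0 0 0 0 10 0;0 0 0 0 0 7 0;0 0 0 0 0 5 0;0 0 0 0 0 2 0;0 0 0 0 0 0 0'; python3 -m inch '0 0 0 0 0 0 0;0 0 0 0 0 0 0;0 0 0 0 0 0 0;0 0 0 0 0 0 0;0 0 0 0 0 0 0';python3 -c "
from h import *
plan(.5622,.2184,.1255,-11.22)
a=grab('wrist');np.savez('/tmp/w3.npz',i=a[0],d=a[1],K=a[2],T=a[3])
i=a[0][...,::-1]
cv2.imwrite('pics/w4.png',np.hstack([cv2.resize(i[190:260,30:120],None,fx=4.4,fy=5,interpolation=2),cv2.resize(i[190:260,390:480],None,fx=4.4,fy=5,interpolation=2)]))"
```

```text
time: 10.55
eef_pos: [0.5616, 0.2188, 0.1363]
tcp_rot: [-3.141, -0.0, -0.194]
contact_force: [-0.1, 0.2, -3.2]
grip_width: 0.0131
finger_force: 58.7
time: 11.05
eef_pos: [0.5615, 0.2188, 0.1365]
tcp_rot: [-3.141, -0.0, -0.194]
contact_force: [0.3, 0.9, -2.7]
grip_width: 0.0134
finger_force: 58.7
turn [-0.01 -0.01  0.08] then shift [ 0.7  0.2 11. ] F [ 0.3  0.9 -2.7]
```

View pics/w4.png

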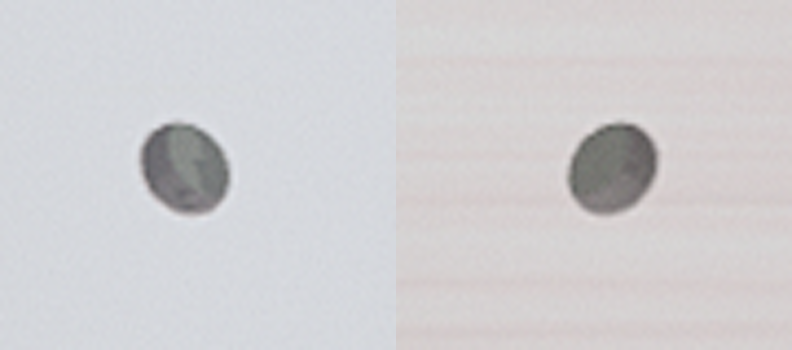

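The crops show both holes at about (185,168) and (613,168), dark inside, with no usable view of the pins because they are in shadow. I lower the plate slowly and feel for contact.

```bash
python3 -m inch '0 0 0 0 0.3 2 0;0 0 0 0 0 2 0;0 0 0 0 0 2 0;0 0 0 0 0 1 0;0 0 0 0 0 1 0;0 0 0 0 0 0 0;0 0 0 0 0 0 0;0 0 0 0 0 0 0'; python3 -m inch '0 0 0 0 0 0.5 0;0 0 0 0 0 0.5 0;0 0 0 0 0 0.5 0;0 0 0 0 0 0.5 0;0 0 0 0 0 0 0;0 0 0 0 0 0 0'
```

```text
time: 11.9
eef_pos: [0.5615, 0.2185, 0.1284]
tcp_rot: [-3.141, -0.0, -0.194]
contact_force: [-0.3, -0.3, -3.6]
grip_width: 0.0135
finger_force: 58.7
time: 12.5
eef_pos: [0.5614, 0.2184, 0.1263]
tcp_rot: [-3.142, 0.0, -0.194]
contact_force: [-0.1, -0.3, -3.3]
grip_width: 0.013
finger_force: 58.7
```

```bash
python3 -m inch '0 0 0 0 0 0.5 0;0 0 0 0 0 0.5 0;0 0 0 0 0 0 0;0 0 0 0 0 0 0'; python3 -m inch '0 0 0 0 0 0.5 0;0 0 0 0 0 0.5 0;0 0 0 0 0 0 0;0 0 0 0 0 0 0'
```

```text
time: 12.9
eef_pos: [0.5614, 0.2184, 0.1252]
tcp_rot: [3.142, 0.0, -0.194]
contact_force: [-0.2, -0.8, -2.9]
grip_width: 0.0132
finger_force: 58.7
time: 13.3
eef_pos: [0.5614, 0.2184, 0.1242]
tcp_rot: [3.142, 0.0, -0.194]
contact_force: [0.2, 0.1, -3.1]
grip_width: 0.013
finger_force: 58.7
```

```bash
python3 -m inch '0 0 0 0 0 0.5 0;0 0 0 0 0 0.5 0;0 0 0 0 0 0 0;0 0 0 0 0 0 0'; python3 -m inch '0 0 0 0 0 0.5 0;0 0 0 0 0 0.5 0;0 0 0 0 0 0 0;0 0 0 0 0 0 0'
```

```text
time: 13.7
eef_pos: [0.5614, 0.2184, 0.1233]
tcp_rot: [3.142, 0.0, -0.194]
contact_force: [-0.6, -0.1, -4.2]
grip_width: 0.0134
finger_force: 58.7
time: 14.1
eef_pos: [0.5614, 0.2184, 0.1223]
tcp_rot: [-3.142, 0.0, -0.194]
contact_force: [-0.7, 0.2, -3.0]
grip_width: 0.0137
finger_force: 58.7
```

The plate is now about 3 mm below the pin tops with no contact force, so both holes are on the pins. I continue down gently.

```bash
python3 -m inch '0 0 0 0 0 0.7 0;0 0 0 0 0 0.7 0;0 0 0 0 0 0.6 0;0 0 0 0 0 0 0;0 0 0 0 0 0 0'; python3 -m inch '0 0 0 0 0 1 0;0 0 0 0 0 1 0;0 0 0 0 0 1 0;0 0 0 0 0 1 0;0 0 0 0 0 0 0;0 0 0 0 0 0 0'
```

```text
time: 14.6
eef_pos: [0.5614, 0.2184, 0.1202]
tcp_rot: [3.142, 0.0, -0.194]
contact_force: [0.3, -0.2, -3.2]
grip_width: 0.0131
finger_force: 58.7
time: 15.2
eef_pos: [0.5614, 0.2184, 0.1162]
tcp_rot: [3.142, 0.0, -0.194]
contact_force: [0.0, 0.2, -4.8]
grip_width: 0.0135
finger_force: 58.7
```

```bash
python3 -m inch '0 0 0 0 0 1 0;0 0 0 0 0 1 0;0 0 0 0 0 1 0;0 0 0 0 0 1 0;0 0 0 0 0 0 0;0 0 0 0 0 0 0'; python3 -m inch '0 0 0 0 0 1 0;0 0 0 0 0 1 0;0 0 0 0 0 1 0;0 0 0 0 0 1 0;0 0 0 0 0 0 0;0 0 0 0 0 0 0'
```

```text
time: 15.8
eef_pos: [0.5614, 0.2184, 0.1122]
tcp_rot: [3.142, 0.0, -0.194]
contact_force: [-0.0, -0.1, -3.4]
grip_width: 0.0133
finger_force: 58.7
time: 16.4
eef_pos: [0.5614, 0.2184, 0.1082]
tcp_rot: [3.142, 0.0, -0.194]
contact_force: [0.8, 0.4, -2.6]
grip_width: 0.0131
finger_force: 58.7
```

Contact with the deck is expected at a TCP height of about 0.1035.

```bash
python3 -m inch '0 0 0 0 0 1 0;0 0 0 0 0 1 0;0 0 0 0 0 0.7 0;0 0 0 0 0 0.6 0;0 0 0 0 0 0 0;0 0 0 0 0 0 0'; python3 -m inch '0 0 0 0 0 0.3 0;0 0 0 0 0 0.3 0;0 0 0 0 0 0 0;0 0 0 0 0 0 0'; python3 -m inch '0 0 0 0 0 0.3 0;0 0 0 0 0 0.3 0;0 0 0 0 0 0 0;0 0 0 0 0 0 0'
```

```text
time: 17.0
eef_pos: [0.5614, 0.2184, 0.105]
tcp_rot: [-3.142, -0.0, -0.194]
contact_force: [-0.7, 0.5, -3.4]
grip_width: 0.013
finger_force: 58.7
time: 17.4
eef_pos: [0.5614, 0.2184, 0.1044]
tcp_rot: [-3.142, -0.0, -0.194]
contact_force: [0.1, -0.1, -2.2]
grip_width: 0.0136
finger_force: 58.7
time: 17.8
eef_pos: [0.5614, 0.2184, 0.1037]
tcp_rot: [3.142, 0.0, -0.194]
contact_force: [1.1, 0.3, -3.8]
grip_width: 0.0133
finger_force: 58.7
```

```bash
python3 -m inch '0 0 0 0 0 0.3 0;0 0 0 0 0 0.2 0;0 0 0 0 0 0 0;0 0 0 0 0 0 0'; python3 -m inch '0 0 0 0 0 0.3 0;0 0 0 0 0 0 0;0 0 0 0 0 0 0'; python3 -m inch '0 0 0 0 0 0.3 0;0 0 0 0 0 0 0;0 0 0 0 0 0 0'
```

```text
time: 18.2
eef_pos: [0.5615, 0.2185, 0.1036]
tcp_rot: [-3.141, -0.0, -0.194]
contact_force: [-0.4, 0.1, -1.0]
grip_width: 0.0132
finger_force: 59.0
time: 18.5
eef_pos: [0.5615, 0.2185, 0.1035]
tcp_rot: [3.142, -0.0, -0.194]
contact_force: [-2.5, -1.0, 2.9]
grip_width: 0.0136
finger_force: 59.5
time: 18.8
eef_pos: [0.5615, 0.2185, 0.1035]
tcp_rot: [3.141, -0.0, -0.194]
contact_force: [-2.7, -1.7, 4.9]
grip_width: 0.0137
finger_force: 60.0
```

The plate touched down at 0.1035 as expected, and the force turned gently upward. I release and rise.

```bash
python3 -m inch '0 0 0 0 0 0 30;0 0 0 0 0 0 50;0 0 0 0 0 0 50;0 0 0 0 0 0 50;0 0 0 0 0 -5 50;0 0 0 0 0 -10 50;0 0 0 0 0 -20 50;0 0 0 0 0 -25 50;0 0 0 0 0 -25 50;0 0 0 0 0 -20 50;0 0 0 -10 0 -15 30;0 0 0 -25 0 -5 0;0 0 0 -30 0 0 0;0 0 0 -30 0 0 0;0 0 0 -25 0 0 0;0 0 0 -10 0 0 0;0 0 0 0 0 0 0;0 0 0 0 0 0 0;0 0 0 0 0 0 0;0 0 0 0 0 0 0';python3 -c "
from h import *
bot.get_image('wrist')
a=grab('wrist','pics/w5.png');np.savez('/tmp/w3.npz',i=a[0],d=a[1],K=a[2],T=a[3])"
```

```text
time: 20.8
eef_pos: [0.435, 0.2431, 0.2277]
tcp_rot: [-3.141, 0.0, -0.196]
contact_force: [-0.0, 0.3, 0.9]
grip_width: -0.0001
finger_force: 0.0
```

View pics/w5.png

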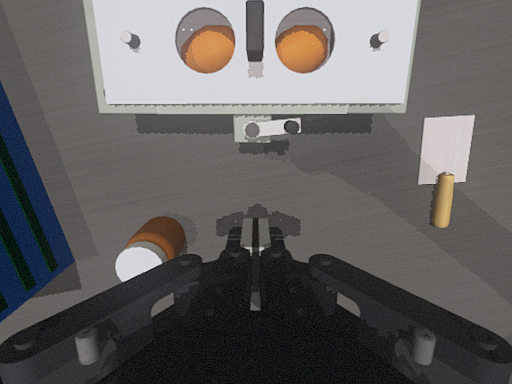

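The picture shows the plate seated with both pins through at (128,38) and (381,38). The latch is open, with its pivot at (252,129) and post top at (292,127). Next I measure the plate plane and the latch.

Run:
```python
from h import *
s=np.load('/tmp/w3.npz');i,d,K,T=s['i'],s['d'],s['K'],s['T'];P=cloud(d,K,T)
m=(i.min(2)>150)&(abs(P[...,2]-.091)<.012)&(d>0);m[105:]=0
q=P[m];A=np.c_[q[:,:2]-q[:,:2].mean(0),np.ones(len(q))];f=np.linalg.lstsq(A,q[:,2],rcond=None)[0];print("plate plane",f,len(q))
hi=(P[...,2]>.115)&(d>0);hi[:112]=0;hi[140:]=0
n,l,st,c=cv2.connectedComponentsWithStats(hi.astype(np.uint8))
for k in range(1,n):
    if st[k,4]>10: print(c[k],st[k],P[l==k].mean(0),P[l==k][:,2].max())
print("post",ray(292,127,.1265,K,T),"pivot",ray(252,129.5,.105,K,T))
yaw=np.radians(-11.22);ex=np.array([np.cos(yaw),np.sin(yaw)]);ey=np.array([-ex[1],ex[0]])
# deck centre: x from pins, y from deck edges
for e in(-.0023,): print("model pivot",.509*ex+.3261*ey-.08*ex,"post",.509*ex+.3261*ey-.08*ex-.036*ey)
```

```text
plate plane [-0.00084833 -0.00251448  0.09154998] 25562
[292.21604938 127.24691358] [285 121  15  14 162] [0.48060636 0.20110111 0.12651217] 0.1289033434570088
post [0.48085276 0.20123664 0.1265    ] pivot [0.48438872 0.23639764 0.105     ]
model pivot [0.48425213 0.23639392] post [0.47724737 0.20108198]
```

```bash
cat >> h.py <<'E'
def lp(th,back,z=.106):
    yaw=np.radians(-11.22);ex=np.array([np.cos(yaw),np.sin(yaw)]);ey=np.array([-ex[1],ex[0]])
    t=np.array([np.cos(th),np.sin(th)]);r=np.array([np.sin(th),-np.cos(th)])
    v=-back*t+.036*r;w=np.array([.4843,.2364])+v[0]*ex+v[1]*ey
    plan(*w,z,np.degrees(th)-11.22)
E
python3 -c "
from h import *
print(bot.get_obs()['qpos'].round(2)); lp(.1,.026)"
```

```text
[-0.19  0.13 -0.43  1.94  0.06  1.09 -2.41]
turn [-0.01  0.01 -5.72] then shift [ 24.1  38.1 121.6] F [-0.5 -0.5 -0.6]
```

```bash
python3 -m inch '0 0 -3 0 0 0 0;0 0 -2.7 0 0 0 0;0 0 0 4 7 0 0;0 0 0 8 12 0 0;0 0 0 8 12 0 0;0 0 0 4 7 0 0;0 0 0 0 0 10 0;0 0 0 0 0 20 0;0 0 0 0 0 25 0;0 0 0 0 0 25 0;0 0 0 0 0 20 0;0 0 0 0 0 10 0;0 0 0 0 0 5 0;0 0 0 0 0 0 0;0 0 0 0 0 0 0;0 0 0 0 0 0 0';python3 -c "
from h import *
lp(.1,.021)"
```

```text
time: 22.5
eef_pos: [0.4551, 0.204, 0.1138]
tcp_rot: [-3.14, -0.002, -0.095]
contact_force: [0.7, 0.5, 1.0]
grip_width: -0.0002
finger_force: 0.0
turn [-0.07 -0.12  0.05] then shift [4.9 0.9 7.8] F [0.7 0.5 1. ]
```

```bash
python3 -m inch '0 0 0 0 1 3 0;0 0 0 0 0 3 0;0 0 0 1 0 1 0;0 0 0 2 0 0 0;0 0 0 2 0 0 0;0 0 0 2 0 0 0;0 0 0 2 0 0 0;0 0 0 0 0 0 0';python3 -c "
from h import *
lp(.1,.017)"
python3 -m inch '0 0 -6 3.8 1.8 0 0;0 0 -6 3.8 1.8 0 0;0 0 -6 3.8 1.8 0 0;0 0 -6 3.8 1.8 0 0;0 0 0 0 0 0 0;0 0 0 0 0 0 0';python3 -c "
from h import *
lp(.52,.017)"
```

```text
time: 23.3
eef_pos: [0.4635, 0.2016, 0.1058]
tcp_rot: [-3.141, -0.0, -0.095]
contact_force: [-0.3, -0.6, -0.4]
grip_width: 0.0001
finger_force: 0.0
turn [-0.01 -0.02  0.03] then shift [ 0.4 -0.6 -0.2] F [-0.3 -0.6 -0.4]
time: 23.9
eef_pos: [0.4782, 0.1955, 0.1055]
tcp_rot: [-3.141, 0.001, 0.322]
contact_force: [-0.4, 1.0, 0.4]
grip_width: -0.0001
finger_force: 0.3
turn [-0.01  0.03 -0.13] then shift [ 1.8 -0.9 -0.5] F [-0.4  1.   0.4]
```

```bash
python3 -m inch '0 0 -6 4.2 1.5 0 0;0 0 -6 4.2 1.5 0 0;0 0 -6 4.2 1.5 0 0;0 0 -6 4.2 1.5 0 0;0 0 -6 4 1.5 0 0;0 0 0 0 0 0 0;0 0 0 0 0 0 0';python3 -c "
from h import *
lp(1.045,.017)
a=grab('wrist')"
python3 -m inch '0 0 -6 4.1 1.6 0 0;0 0 -6 4.1 1.6 0 0;0 0 -6 4.1 1.6 0 0;0 0 0 0 0 0 0;0 0 0 0 0 0 0';python3 -c "
from h import *
lp(1.36,.017)"
```

```text
time: 24.6
eef_pos: [0.5002, 0.1987, 0.1055]
tcp_rot: [3.141, 0.0, 0.844]
contact_force: [-0.7, -0.6, 0.2]
grip_width: 0.0001
finger_force: 0.5
turn [ 0.04  0.03 -0.31] then shift [ 0.8 -0.8 -0.5] F [-0.7 -0.6  0.2]
time: 25.15
eef_pos: [0.5111, 0.2064, 0.1056]
tcp_rot: [3.141, -0.0, 1.158]
contact_force: [0.8, -1.3, -0.7]
grip_width: -0.0
finger_force: 0.6
turn [ 0.02 -0.   -0.33] then shift [-0.1 -0.5 -0.4] F [ 0.8 -1.3 -0.7]
```

```bash
python3 -m inch '0 0 -6 4 1.5 0 0;0 0 -6 4 1.5 0 0;0 0 0 0 0 0 0;0 0 0 0 0 0 0';python3 -c "
from h import *
lp(1.57,.017)"; python3 -m inch '0 0 0 0.7 0 0 0;0 0 0 0.7 0 0 0;0 0 0 0 0 0 0';python3 -m inch '0 0 0 0.7 0 0 0;0 0 0 0.7 0 0 0;0 0 0 0 0 0 0'
```

```text
time: 25.55
eef_pos: [0.5167, 0.213, 0.1057]
tcp_rot: [3.141, -0.0, 1.368]
contact_force: [0.7, -1.3, -0.7]
grip_width: 0.0002
finger_force: 0.6
turn [ 0.02 -0.02 -0.38] then shift [-0.4 -0.4 -0.3] F [ 0.7 -1.3 -0.7]
time: 25.85
eef_pos: [0.5168, 0.2131, 0.1057]
tcp_rot: [-3.141, 0.002, 1.37]
contact_force: [-0.5, -4.4, 1.4]
grip_width: 0.0
finger_force: 2.3
time: 26.15
eef_pos: [0.5168, 0.2132, 0.1056]
tcp_rot: [-3.141, 0.005, 1.369]
contact_force: [-1.5, -6.9, 4.1]
grip_width: 0.0
finger_force: 3.5
```

Force is building with no further motion, so the latch is against its stop. I back off, rise and check.

```bash
python3 -m inch '0 0 0 -3 0 0 0;0 0 0 -5 0 0 0;0 0 0 0 0 -10 0;0 0 0 0 0 -25 0;0 0 0 0 0 -30 0;0 0 0 0 0 -30 0;0 0 0 -15 0 -20 0;0 0 0 -30 0 -5 0;0 0 0 -30 0 0 0;0 0 0 -15 0 0 0;0 0 0 0 0 0 0;0 0 0 0 0 0 0;0 0 0 0 0 0 0;0 0 0 0 0 0 0';python3 - <<'E'
from h import *
i,d,K,T=grab('wrist','pics/w6.png');P=cloud(d,K,T)
hi=(P[...,2]>.115)&(P[...,2]<.15)&(d>0)&(np.hypot(P[...,0]-.4843,P[...,1]-.2364)<.06)
n,l,st,c=cv2.connectedComponentsWithStats(hi.astype(np.uint8))
for k in range(1,n):
    if st[k,4]>10: print(c[k],P[l==k].mean(0),P[l==k][:,2].max())
m=(i.min(2)>150)&(abs(P[...,2]-.091)<.012)&(d>0)&(np.hypot(P[...,0]-.562,P[...,1]-.2184)<.16)
q=P[m];A=np.c_[q[:,:2]-q[:,:2].mean(0),np.ones(len(q))];print(np.linalg.lstsq(A,q[:,2],rcond=None)[0],len(q))
E
```

```text
time: 27.55
eef_pos: [0.4978, 0.1218, 0.2259]
tcp_rot: [3.142, -0.001, 1.374]
contact_force: [-0.5, 0.4, 0.6]
grip_width: -0.0001
finger_force: 0.0
[255.64251208  57.52173913] [0.51956318 0.22871192 0.12637806] 0.12917893423231572
[-0.00889463  0.00312373  0.0911236 ] 21150
```

View pics/w6.png

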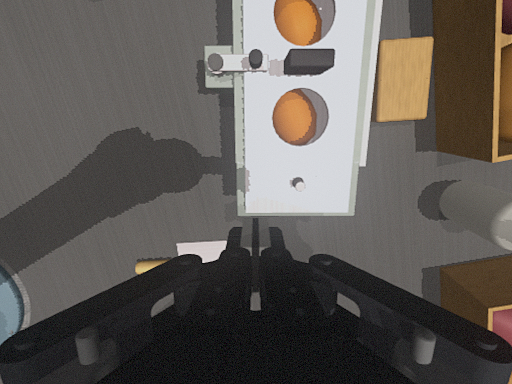

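The latch arm now lies over the plate's edge, with the pivot at (215,62) and the post at (256,58). That puts it at about 1.55 rad. The plate is still flush at 91 mm, the pin shows at (299,185), and the robot is clear.

```bash
python3 -c "
from workcell import bot
print(bot.finish_job())"
```

```text
the job is handed in; nothing more can be done
None
```

The plate is on both pins and flush on the deck, the latch is shut against its stop (about 1.55 rad by camera), and the job was handed in at about 28 s; no verdict came back.

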